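# Lock the returns box that holds the luggage wheel

## Robot

A 7-joint arm with a two-finger parallel gripper is mounted at the origin on the work surface. World frame = base frame: x ahead of the robot, y to its left, z up, the work surface at z = 0. Lengths are in m, angles in rad, forces in N, time in s.
With the tool pointing down it reaches from about 0.4 to 0.75 m from the base axis. Payload 19.5 kg.
Tool frame: the origin (TCP) lies midway between the tips of the shut fingers; the grasp point (between the pads) lies robot.grip_point_offset behind it (robot.grip_point_offset is the distance from the TCP to the grasp point, in m); y points along the fingers, z is the direction in which the jaws open and shut, and the axes are right-handed (so a half turn about y gives the same grasp; the last joint's range is limited). The gripper opens to 85 mm and grips with 20 to 120 N. Pads are 22 mm wide; open, the fingers measure 114 mm over their backs; the gripper's body (76 mm by 85 mm) begins 54 mm behind the grasp point. The pads swing forward as they close: fully open they stand 13 mm farther back than shut.
Start: joints at [1.176, 0.707, -0.028, 1.485, 0.022, 0.951, -0.075], TCP at [0.199, -0.54, 0.231] pointing down, gripper open.
Joint ranges: [-2.71, 2.71], [-0.32, 2.16], [-1.57, 1.52], [0, 2.45], [-1.46, 4.6], [0, 2.02], [-2.83, 2.83]. Speed limits (rad/s): [1.89, 1.89, 2.57, 2.57, 3.01, 3.01, 3.01].

## Interface

Orientations are given as [roll, pitch, yaw] about the fixed x, y, z axes, in that order (R = Rz(yaw) Ry(pitch) Rx(roll)).
In Python, from cell import robot, imaging gives the robot as it stands.
- The arm moves only by the shell command python3 -m inch 'ROWS' [FORCE]. ROWS is JSON, a list that holds one entry, the list of rows, each a list of 7 numbers: the shift along the tool's x, y, z in mm, then the turn, a rotation vector about the tool's x, y, z in rad, then the closure, from 0 (fully open) to 1 (shut). In form: [[[tx, ty, tz, rx, ry, rz, hand], ...]]. A call has 1 to 10 rows; each row shifts and turns the commanded pose from where the row before left it, along the tool's axes as they then stand; what a row does not reach is not made up. A row lasts 1/12 s, in which the tool goes at most 41.7 mm and 7.16 degrees, less where a joint would pass 70% of its speed; a pose out of reach is approached as far as the arm can. A call is refused whole if a number of a shift passes 41.7 or a number of a turn 0.125, either way. A call with a gripper value outside its range is refused whole. The fingers move at their own pace and stop on an object; FORCE is the grip in N (left out, the last holds). Time passes only in rows, so rows that do not move let the fingers close. It gives the time, the measured TCP pose, the force and the opening at its end, in the units of the state.
- robot.read_state(): the state, without advancing time (a new reading comes with each control period).
- imaging.camera(name): name is "scene" or "top" or "wrist"; returns (picture, depth): 480x640x3 uint8, red, green, blue; 480x640 float32, m along the optical axis (not along the pixel's ray), 0 where there is no reading.
- imaging.camera_params(name): a dict with "camera_matrix" (3x3 intrinsics, pixels), "dist_coeffs" ([k1, k2, p1, p2, k3] as OpenCV has them; the pictures are not rectified), "extrinsics" (4x4, takes a point from world to camera coordinates). Camera axes: x right, y down, z forward; pixel columns grow to the right and rows downward; lengths in m; the calibration is good to about 2 mm. A picture is of the moment at which its call begins: read the wrist's pose just before it. camera_params takes no time and is no camera call; for the wrist camera it gives the pose at the moment of the call.
- robot.hand_in(): hands the job in, once; it reports no verdict.
Trained networks look in the newest picture that a camera, given by its name, has taken for a name from the list of things; names that differ only in an ending like _2 or _b are one class to them, and where a whole thing is asked for, a point or a joint stands for the part that bears it (a point fixed in the world has none). Each returns a list of dicts, best first, with "p" (0 to 1); they miss things now and then, are a little off and sometimes report something else, mostly with a low value. They report only what shows in the picture. A call takes as long as a camera call.
- imaging.outline_of(thing, camera): "mask" (480x640 bool, what is visible of it) and "xy" ([column, row] as shares, 0 to 1, of the picture: columns of its width, rows of its height, amid what is visible of it).
- imaging.spot_point(thing, camera): "xy" ([column, row] as shares, 0 to 1, of the picture: columns of its width, rows of its height: a listed point, or the origin of a listed thing).
The state is a dict: "clock": time; "joint_positions": joint angles; "qvel": joint speeds; "joint_efforts": joint torques, N m; "position": TCP position; "ee_rot": TCP orientation; "contact_force": force on the tool from outside, world axes, zero at the start; "moment": the same for the moment, N m; "finger_gap": finger opening in m.
Only numpy, scipy, OpenCV 4.12 (cv2) and the standard library are available. Lean on these libraries where they do the work, as an engineer would, in place of code of your own. Each camera call takes 0.05 s, during which the arm holds its last target. There are 200 camera calls.

## Task

One of the two lockboxes on the returns counter holds the luggage wheel, the other a small tin. On the box with the wheel, swing the hasp down flat over its staple, and only then push that box's locking pin fully home through the staple loop. Leave the other box's hasp and pin as they are, and do not disturb the goods in the boxes or the things lying about.

Things in the scene. Friction and masses are not known exactly. Their poses are not given: they have to be found in the camera images.
- left_box: The left (+y) of two identical fixed steel lockboxes, 220 (x) x 150 (y) x 60 mm high; origin at the centre of the underside, -x towards the robot; offsets below are in this frame. x -110 to -25 mm: solid ledge, top z = 60. x -25 to 110: goods bay (floor z = 4) under a shut, fixed lid frame (top z = 60) with a 103 x 118 mm window showing the contents.
- left_bay (a point): Centre of the bay floor of the left box, at (42.5, 0, 4) mm in the box frame. A thing within 60 mm of it horizontally is in this box.
- left_hinge (a point): Middle of that box's hasp hinge line, at (-25, 0, 62) mm; the hinge line runs along the box's y.
- left_staple (a point): Middle of that box's staple, an upright round-wire loop on the ledge at (-60, 0, 70) mm, 22 mm long in x, 6 mm thick in y, top at z = 81 mm; one looks through the loop along y. Fixed.
- left_hasp (a joint): Hasp of that box: steel leaf 80 long x 36 wide x 4 mm, slot 30 x 14 mm from 20 to 50 mm from the hinge line, plain plate beyond. In rad: 0 = flat on the ledge towards the robot with the staple through the slot (leaf top z = 64 mm), 1.57 = upright, up to 2.0 = leaning back over the bay. About 0.7 N at its free end moves it; it stays where it is left.
- left_hasp_end (a point): Middle of the free end of that hasp leaf, 80 mm from the hinge line.
- left_pin (a joint): Locking pin of that box: 8 mm rod along the box's y at x = -60, z = 71 mm, captive in a guide block on the ledge (x -71 to -49, y 27 to 37, top z = 81 mm). In m: 0 = drawn (tip at y = 24 mm, clear of the hasp), grows as it slides to -y, 0.034 = fully home through the staple (tip at y = -10 mm). It needs about 1.5 N and stays where it is left.
- left_pin_tab (a point): Centre of the outer (+y) face of the upright plate at the pin's outer end: plate 22 (x) x 5 (y) x 34 mm tall, from z = 63 to 97 mm; this face is at y = 77 mm with the pin drawn, 43 mm with it home.
- right_box: The right (-y) of two identical fixed steel lockboxes, 220 (x) x 150 (y) x 60 mm high; origin at the centre of the underside, -x towards the robot; offsets below are in this frame. x -110 to -25 mm: solid ledge, top z = 60. x -25 to 110: goods bay (floor z = 4) under a shut, fixed lid frame (top z = 60) with a 103 x 118 mm window showing the contents.
- right_bay (a point): Centre of the bay floor of the right box, at (42.5, 0, 4) mm in the box frame. A thing within 60 mm of it horizontally is in this box.
- right_hinge (a point): Middle of that box's hasp hinge line, at (-25, 0, 62) mm; the hinge line runs along the box's y.
- right_staple (a point): Middle of that box's staple, an upright round-wire loop on the ledge at (-60, 0, 70) mm, 22 mm long in x, 6 mm thick in y, top at z = 81 mm; one looks through the loop along y. Fixed.
- right_hasp (a joint): Hasp of that box: steel leaf 80 long x 36 wide x 4 mm, slot 30 x 14 mm from 20 to 50 mm from the hinge line, plain plate beyond. In rad: 0 = flat on the ledge towards the robot with the staple through the slot (leaf top z = 64 mm), 1.57 = upright, up to 2.0 = leaning back over the bay. About 0.7 N at its free end moves it; it stays where it is left.
- right_hasp_end (a point): Middle of the free end of that hasp leaf, 80 mm from the hinge line.
- right_pin (a joint): Locking pin of that box: 8 mm rod along the box's y at x = -60, z = 71 mm, captive in a guide block on the ledge (x -71 to -49, y 27 to 37, top z = 81 mm). In m: 0 = drawn (tip at y = 24 mm, clear of the hasp), grows as it slides to -y, 0.034 = fully home through the staple (tip at y = -10 mm). It needs about 1.5 N and stays where it is left.
- right_pin_tab (a point): Centre of the outer (+y) face of the upright plate at the pin's outer end: plate 22 (x) x 5 (y) x 34 mm tall, from z = 63 to 97 mm; this face is at y = 77 mm with the pin drawn, 43 mm with it home.
- luggage_wheel: Suitcase wheel, disc 60 mm across, 25 mm high over its hub, with five spokes and a steel hub; lies flat in the bay of one of the two boxes. Origin at the centre of its underside.
- tin: Small lidded enamel tin, plain cylinder 56 mm across and 40 mm high, upright in the bay of the other box. Origin at the centre of its underside.
- carabiner: Nickel carabiner 76 x 48 x 8 mm lying on the counter between the boxes; bystander. Origin near its middle, underside.
- nozzle: Hair dryer nozzle standing on its round end, 62 x 50 mm, 62 mm high, in front of the left box; bystander. Origin at the centre of its underside.
- tape_roll: Tape roll standing flat, 90 mm across, 45 mm high, in front of the right box; bystander. Origin at the centre of its underside.
- screwdriver: Screwdriver about 200 mm long, 26 mm high, lying on the counter in front of the boxes; bystander. Origin near its middle, underside.
- carton: Small carton 90 x 120 x 60 mm high beyond the left box's outer side; bystander. Origin at the centre of its underside.

How it is judged:
By the outcome, as a careful person would: the job done as asked, in the order asked, and still so for the second after the job is handed in, with the robot touching nothing.
It also fails if it takes over 38 s, if anything falls off the work surface, if the arm or the gripper's body presses on something with over 40 N, if the wrist force passes 120 N, or if a joint passes its speed limit or range.

## Working session

There is one attempt and no reset: what is moved stays moved. The work goes in short steps, Python scripts to look and compute and a shell command to move; the robot and the scene stay as the last step left them, time stands still between calls to the robot, and variables do not carry over. Pictures are saved under pics/ and viewed, about 8 in all and at most 12, crops included, and the job is handed in when it is done.

```bash
mkdir -p pics; cat > h.py <<'E'
import numpy as np, cv2
from cell import robot, imaging
def pix2w(cam, uv, P, z=None, depth=None):
    K=np.array(P["camera_matrix"]);d=np.array(P["dist_coeffs"]);T=np.array(P["extrinsics"])
    n=cv2.undistortPoints(np.array([[uv]],float),K,d)[0,0]; r=np.array([n[0],n[1],1.])
    R=T[:3,:3];t=T[:3,3]; c=-R.T@t; w=R.T@r
    s=(z-c[2])/w[2] if z is not None else depth
    return c+s*w
def w2pix(p,P):
    T=np.array(P["extrinsics"]);q=T[:3,:3]
    return cv2.projectPoints(np.array(p,float).reshape(-1,1,3),cv2.Rodrigues(q)[0],T[:3,3],np.array(P["camera_matrix"]),np.array(P["dist_coeffs"]))[0].reshape(-1,2)
def save(n,im): cv2.imwrite("pics/"+n,cv2.cvtColor(im,cv2.COLOR_RGB2BGR))
E
python3 - <<'E'
from h import *
s=robot.read_state(); print({k:np.round(v,3).tolist() for k,v in s.items()}, robot.grip_point_offset)
for c in("top","scene"):
    im,d=imaging.camera(c);save(c+"0.png",im);np.save(c+"d.npy",d)
    P=imaging.camera_params(c)
    T=np.array(P["extrinsics"]);print(c,"cam at",(-T[:3,:3].T@T[:3,3]).round(3))
    for t in("luggage_wheel","tin"):
        for o in imaging.spot_point(t,c)[:2]: uv=np.array(o["xy"])*[640,480];print(t,o["p"],uv.round(),pix2w(c,uv,P,z=.02).round(3))
    if c=="top":
        for t,z in dict(left_staple=.07,right_staple=.07,left_hinge=.062,right_hinge=.062,left_bay=.004,right_bay=.004,left_pin_tab=.08,right_pin_tab=.08,left_hasp_end=.14,right_hasp_end=.14,carton=0,nozzle=0,tape_roll=0,screwdriver=0,carabiner=0,left_box=0,right_box=0).items():
            for o in imaging.spot_point(t,c)[:1]: uv=np.array(o["xy"])*[640,480];print(t,o["p"],uv.round(),pix2w(c,uv,P,z=z).round(3))
E
```

```text
{'clock': 0.0, 'joint_positions': [1.176, 0.707, -0.028, 1.485, 0.022, 0.951, -0.076], 'qvel': [-0.001, 0.001, -0.0, 0.0, -0.001, 0.001, 0.001], 'joint_efforts': [-0.002, -88.323, 1.234, -23.618, 0.017, 0.006, 0.0], 'position': [0.199, -0.539, 0.231], 'ee_rot': [-1.572, -0.0, -2.789], 'contact_force': [-0.155, -0.907, 0.624], 'moment': [0.046, -0.021, -0.034], 'finger_gap': 0.085} 0.0187
top cam at [0.353 0.078 1.156]
luggage_wheel 0.7 [460. 186.] [ 0.671 -0.196  0.02 ]
tin 0.63 [303. 190.] [0.651 0.162 0.02 ]
tin 0.21 [297. 207.] [0.612 0.176 0.02 ]
left_staple 0.94 [299. 233.] [0.543 0.165 0.07 ]
right_staple 0.61 [475. 225.] [ 0.571 -0.216  0.07 ]
left_hinge 0.95 [301. 215.] [0.585 0.161 0.062]
right_hinge 0.6 [473. 213.] [ 0.599 -0.213  0.062]
left_bay 0.94 [310. 194.] [0.647 0.146 0.004]
right_bay 0.68 [456. 188.] [ 0.67  -0.19   0.004]
left_pin_tab 0.68 [260. 220.] [0.567 0.247 0.08 ]
right_pin_tab 0.61 [442. 229.] [ 0.557 -0.143  0.08 ]
left_hasp_end 0.66 [374. 203.] [0.597 0.009 0.14 ]
right_hasp_end 0.56 [478. 199.] [ 0.61  -0.205  0.14 ]
carton 0.93 [184. 230.] [0.554 0.435 0.   ]
nozzle 0.58 [306. 293.] [0.419 0.148 0.   ]
tape_roll 0.74 [512. 317.] [ 0.378 -0.316  0.   ]
screwdriver 0.59 [390. 302.] [ 0.404 -0.04   0.   ]
carabiner 0.72 [375. 203.] [ 0.63  -0.003  0.   ]
left_box 0.65 [309. 214.] [0.599 0.149 0.   ]
right_box 0.66 [463. 205.] [ 0.631 -0.207  0.   ]
scene cam at [ 1.003 -0.256  0.785]
luggage_wheel 0.84 [228. 396.] [ 0.676 -0.202  0.02 ]
tin 0.71 [382. 286.] [0.665 0.151 0.02 ]
```

```bash
python3 - <<'E'
import cv2
a=cv2.imread("pics/top0.png")[130:350,150:570];cv2.imwrite("pics/t1.png",cv2.resize(a,(798,418),interpolation=2))
a=cv2.imread("pics/scene0.png");cv2.imwrite("pics/s1.png",a)
E
```

```text
(no output)
```

View pics/t1.png

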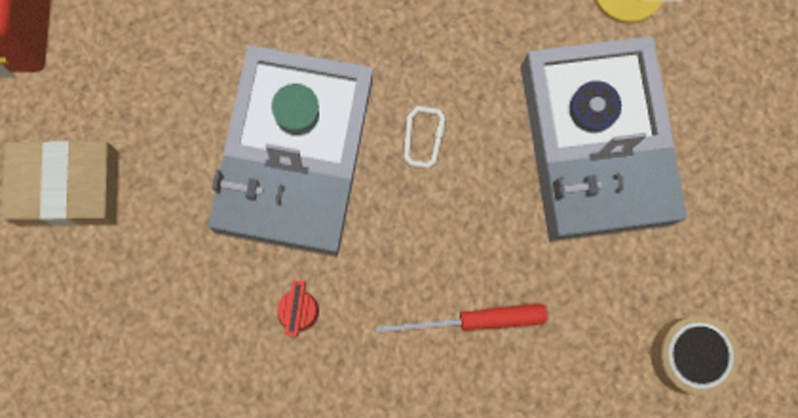

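View pics/s1.png

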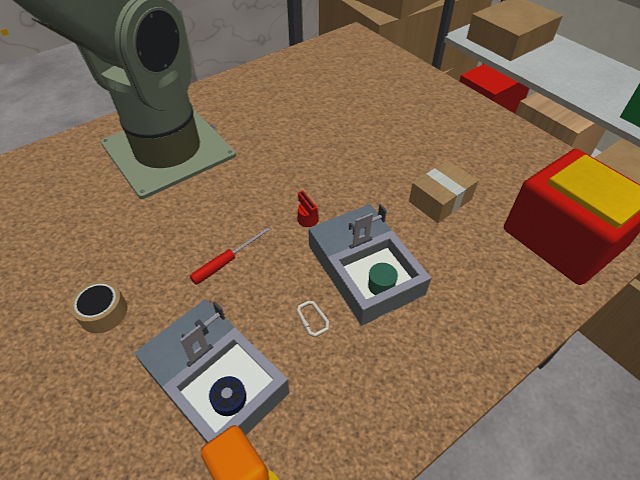

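The wheel (crop 596,106) is in the right box, and the tin is in the left. The right hasp stands roughly upright (crop 622,148) and its pin is drawn, with the tab at crop (558,188). Next I'll fit the box pose from depth.

```bash
cat > fit.py <<'E'
from h import *
def cloud(c,d):
    P=imaging.camera_params(c);K=np.array(P["camera_matrix"]);T=np.array(P["extrinsics"])
    v,u=np.nonzero(d>0);n=cv2.undistortPoints(np.stack([u,v],1).astype(float)[:,None],K,np.array(P["dist_coeffs"]))[:,0]
    q=np.c_[n,np.ones(len(n))]*d[v,u][:,None]
    return (q-T[:3,3])@T[:3,:3]
E
python3 - <<'E'
from fit import *
for c in("top","scene"):
    W=cloud(c,np.load(c+"d.npy"))
    m=(abs(W[:,0]-.63)<.16)&(abs(W[:,1]+.2)<.14)
    V=W[m]; t=V[(V[:,2]>.052)&(V[:,2]<.066)]
    print(c,"table z",np.median(V[V[:,2]<.02][:,2]),"top z",np.median(t[:,2]),len(t))
    r=cv2.minAreaRect((t[:,:2]*1000).astype(np.float32)); print(r); print(cv2.boxPoints(r))
    h=V[V[:,2]>.072]
    (cx,cy),(w,hh),a=r
    # yaw: direction of long axis, near +x
    b=cv2.boxPoints(r);e=[b[1]-b[0],b[2]-b[1]];l=max(e,key=np.linalg.norm);l=l*np.sign(l[0]);yaw=np.arctan2(l[1],l[0])
    R=np.array([[np.cos(yaw),-np.sin(yaw)],[np.sin(yaw),np.cos(yaw)]])
    L=np.c_[(h[:,:2]*1000-[cx,cy])@R,h[:,2]*1000]
    print("yaw",yaw,len(L))
    H=L[(abs(L[:,1])<25)&(L[:,0]>-45)]
    print("hasp",H[np.argsort(H[:,2])][::max(1,len(H)//12)].round(0).tolist())
    G=L[(L[:,1]>25)];print("pin",G.min(0).round(),G.max(0).round(), G[G[:,2]>85].mean(0))
    S=L[(abs(L[:,1])<15)&(L[:,0]<-45)];print("staple",S.mean(0))
E
```

```text
top table z 0.0019426923567936317 top z 0.061369162823542066 3997
((629.0555419921875, -207.35696411132812), (223.52244567871094, 153.13839721679688), 9.10312271118164)
[[ 506.5878  -149.43408]
 [ 530.81604 -300.64374]
 [ 751.5233  -265.27985]
 [ 727.29504 -114.07019]]
yaw 0.15887937 797
hasp [[-28.0, 18.0, 72.0], [-27.0, -11.0, 81.0], [-26.0, 5.0, 85.0], [-27.0, -13.0, 90.0], [-26.0, 9.0, 98.0], [-23.0, 19.0, 108.0], [-27.0, 8.0, 118.0], [-26.0, 7.0, 123.0], [-27.0, -1.0, 131.0], [-26.0, -17.0, 137.0], [-22.0, 1.0, 141.0], [-22.0, 10.0, 143.0], [-22.0, -7.0, 144.0]]
pin [-72.  25.  72.] [-50.  76. 100.] [-61.37039701  69.4622272   94.94311774]
staple [-61.62814699   2.81431557  80.81927235]
scene table z 0.001051968704368612 top z 0.06053447159984758 6193
((628.8115844726562, -203.65573120117188), (222.1221160888672, 150.7503204345703), 9.023608207702637)
[[ 507.30307  -146.6324  ]
 [ 530.947    -295.517   ]
 [ 750.32007  -260.67908 ]
 [ 726.67615  -111.794464]]
yaw 0.1574916 1420
hasp [[-23.0, -7.0, 72.0], [-23.0, -2.0, 78.0], [-26.0, 2.0, 83.0], [-23.0, 10.0, 91.0], [-22.0, -18.0, 100.0], [-21.0, -17.0, 110.0], [-22.0, -12.0, 116.0], [-21.0, 12.0, 123.0], [-24.0, -19.0, 128.0], [-22.0, -0.0, 132.0], [-20.0, -13.0, 139.0], [-24.0, -4.0, 142.0], [-22.0, -7.0, 144.0]]
pin [-71.  26.  72.] [-47.  74. 100.] [-58.02801281  69.98363729  94.37730636]
staple [-64.84842424  -0.9472331   79.77458233]
```

```bash
cat > d.py <<'E'
import sys
from h import *
from scipy.spatial.transform import Rotation as Ro
C=np.array([.629,-.2055,0]);Y=.158
B=Ro.from_euler('z',Y)
s=robot.read_state();R=Ro.from_euler('xyz',s["ee_rot"]);p=np.array(s["position"])
print("t",round(s["clock"],2),"local mm",(B.inv().apply(p-C)*1000).round(1),"F_local",B.inv().apply(s["contact_force"]).round(1),"gap",round(s["finger_gap"],4))
G=Ro.from_euler('xyz',[-np.pi/2,0,Y-np.pi])
print("turn",(R.inv()*G).as_rotvec().round(4))
if len(sys.argv)>1:
    t=np.array(eval(sys.argv[1]))/1000
    print("tool shift mm now-axes",(R.inv().apply(B.apply(t)+C-p)*1000).round(1),"goal-axes",(G.inv().apply(B.apply(t)+C-p)*1000).round(1))
E
python3 d.py 10,0,200
python3 - <<'E'
from fit import *
W=cloud("top",np.load("topd.npy"));V=W[(abs(W[:,0]-.8)<.12)&(abs(W[:,1]+.25)<.15)&(W[:,2]>.08)]
print(len(V),V.min(0),V.max(0))
E
```

```text
t 1.15 local mm [-477.5 -262.2  231.3] F_local [ 0.4 -0.6 -0.1] gap 0.0854
turn [1.000e-04 1.948e-01 0.000e+00]
tool shift mm now-axes [-529.1   31.3 -162.9] goal-axes [-487.5   31.3 -262.2]
1316 [ 0.76236855 -0.28106595  0.12260875] [ 0.85048749 -0.21888835  0.18000307]
```

```bash
python3 -m inch '[[[0,0,0,0,0.0974,0,1],[0,0,0,0,0.0974,0,1],[-28,0,-15,0,0,0,1],[-28,0,-15,0,0,0,1],[-28,0,-15,0,0,0,1],[-28,0,-15,0,0,0,1],[-28,0,-15,0,0,0,1],[-28,0,-15,0,0,0,1],[-28,0,-15,0,0,0,1],[-28,0,-15,0,0,0,1]]]' 30; python3 d.py 10,0,200
```

```text
clock: 1.98
position: [0.4021, -0.3847, 0.2314]
ee_rot: [-1.571, 0.0, -2.984]
contact_force: [-0.7, 0.0, -0.0]
finger_gap: -0.0001
t 1.98 local mm [-252.2 -141.3  231.4] F_local [-0.7  0.1 -0. ] gap -0.0001
turn [-0.     -0.     -0.0001]
tool shift mm now-axes [-262.2   31.4 -141.3] goal-axes [-262.2   31.4 -141.3]
```

```bash
python3 -m inch '[[[-29,0,-15.7,0,0,0,1],[-29,0,-15.7,0,0,0,1],[-29,0,-15.7,0,0,0,1],[-29,0,-15.7,0,0,0,1],[-29,0,-15.7,0,0,0,1],[-29,0,-15.7,0,0,0,1],[-29,0,-15.7,0,0,0,1],[-29,0,-15.7,0,0,0,1],[-29,0,-15.7,0,0,0,1],[0,0,0,0,0,0,1]]]'; python3 d.py 10,0,200
python3 - <<'E'
from h import *
im,d=imaging.camera("wrist");save("w1.png",im)
im,d=imaging.camera("scene");save("s2.png",cv2.resize(im[260:480,80:400],(800,550),interpolation=2))
E
```

```text
clock: 2.82
position: [0.6403, -0.1994, 0.2302]
ee_rot: [-1.574, 0.001, -2.977]
contact_force: [-0.6, 0.6, -0.8]
finger_gap: -0.0
t 2.82 local mm [ 12.1   4.3 230.2] F_local [-0.5  0.7 -0.8] gap -0.0
turn [ 0.0032  0.0061 -0.0014]
tool shift mm now-axes [ 2.2 30.2  4.4] goal-axes [ 2.1 30.2  4.3]
```

View pics/w1.png

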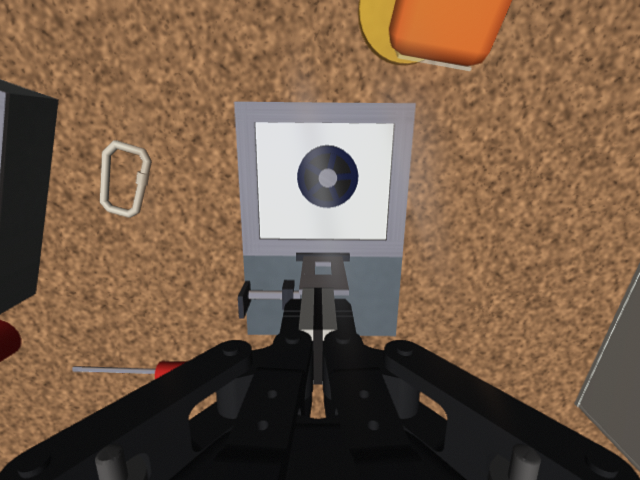

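View pics/s2.png

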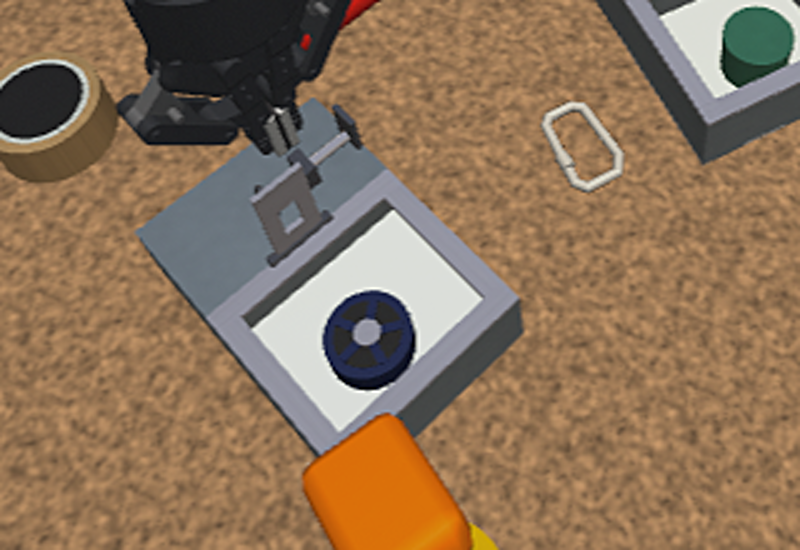

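The wrist view shows the wheel at (328,177), the hasp upright at (323,272) and the pin tab at (244,300). The fingertips are above the hasp line. I'll refine the box pose from the wrist depth and check how much room the camera has.

```bash
python3 - <<'E'
from fit import *
P=imaging.camera_params("wrist");T=np.array(P["extrinsics"]);print("cam",-T[:3,:3].T@T[:3,3])
im,d=imaging.camera("wrist")
W=cloud("wrist",d);m=(abs(W[:,0]-.63)<.15)&(abs(W[:,1]+.2)<.12)
V=W[m];t=V[(V[:,2]>.054)&(V[:,2]<.066)]
r=cv2.minAreaRect((t[:,:2]*1000).astype(np.float32));print(r,np.median(t[:,2]))
c,s=np.cos(.158),np.sin(.158)
L=np.c_[(V[:,:2]-[.629,-.2055])@np.array([[c,-s],[s,c]]),V[:,2]]*1000
H=L[(abs(L[:,1])<25)&(L[:,0]>-45)&(L[:,0]<0)&(L[:,2]>75)&(L[:,2]<150)];print("hasp",H.min(0),H.max(0),H.mean(0))
G=L[(L[:,1]>60)&(L[:,2]>85)&(L[:,2]<110)&(L[:,1]<90)];print("tab",G.min(0),G.max(0))
E
python3 d.py 10,0,115
```

```text
cam [ 0.7116094  -0.19306392  0.37313852]
((626.891845703125, -207.810546875), (220.75433349609375, 150.35302734375), 8.602627754211426) 0.060400408007084294
hasp [-28.089451   -19.78362154  75.06161594] [-22.46648929  16.19285052 144.07541148] [-23.99295513  -1.7610383  117.1431377 ]
tab [-73.18379052  66.72537091  85.10715051] [-49.8749087   71.95135178  99.21073647]
t 2.97 local mm [  7.2  -1.1 231. ] F_local [ 0.2 -0.1  0. ] gap 0.0002
turn [-0.0001 -0.      0.0007]
tool shift mm now-axes [ -2.9 116.   -1.1] goal-axes [ -2.8 116.   -1.1]
```

```bash
python3 -m inch '[[[-2,30,0,0,0,0,1],[0,30,0,0,0,0,1],[0,30,0,0,0,0,1],[0,24,0,0,0,0,1],[0,0,0,0,0,0,1],[0,0,0,0,0,0,1],[8,0,0,0,0,0,1],[8,0,0,0,0,0,1],[8,0,0,0,0,0,1],[0,0,0,0,0,0,1]]]'; python3 d.py
```

```text
clock: 3.8
position: [0.6145, -0.21, 0.1199]
ee_rot: [-1.569, 0.002, -2.985]
contact_force: [-0.4, -1.2, 0.7]
finger_gap: 0.0002
t 3.8 local mm [-15.   -2.1 119.9] F_local [-0.6 -1.1  0.7] gap 0.0002
turn [-0.0016 -0.0014 -0.002 ]
```

```bash
python3 -m inch '[[[8,0,0,0,0,0,1],[8,0,0,0,0,0,1],[8,0,0,0,0,0,1],[8,0,0,0,0,0,1],[8,0,0,0,0,0,1],[8,0,0,0,0,0,1],[8,4,0,0,0,0,1],[0,0,0,0,0,0,1],[0,0,0,0,0,0,1]]]'; python3 d.py -85,0,90
```

```text
clock: 4.55
position: [0.5603, -0.2178, 0.1145]
ee_rot: [-1.57, 0.001, -2.984]
contact_force: [-0.2, -0.5, 0.9]
finger_gap: 0.0002
t 4.55 local mm [-69.8  -1.4 114.5] F_local [-0.3 -0.4  0.9] gap 0.0002
turn [-0.0006 -0.0005 -0.0014]
tool shift mm now-axes [15.2 24.5 -1.4] goal-axes [15.2 24.5 -1.4]
```

```bash
python3 -m inch '[[[5,8,0,0,0,0,1],[5,8,0,0,0,0,1],[5,8,0,0,0,0,1],[2,7,0,0,0,0,1],[2,6,0,0,0,0,1],[1,6,0,0,0,0,1],[0,0,0,0,0,0,1],[0,0,0,0,0,0,1]]]'; python3 d.py -90,0,64
python3 - <<'E'
from h import *
im,d=imaging.camera("scene");save("s3.png",cv2.resize(im[280:400,120:280],(800,600),interpolation=2))
E
```

```text
clock: 5.22
position: [0.54, -0.2206, 0.0702]
ee_rot: [-1.571, -0.0, -2.984]
contact_force: [0.1, -0.1, 0.6]
finger_gap: 0.0001
t 5.22 local mm [-90.3  -0.9  70.2] F_local [ 0.  -0.1  0.6] gap 0.0001
turn [0.0002 0.     0.    ]
tool shift mm now-axes [-0.3  6.2 -0.9] goal-axes [-0.3  6.2 -0.9]
```

View pics/s3.png

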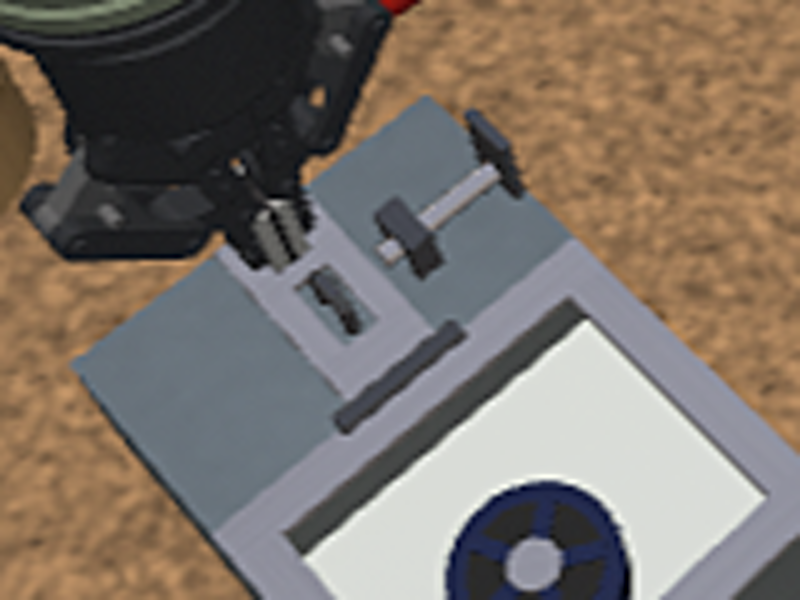

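The hasp is almost flat, and the staple at (335,300) shows through the slot. I'll press down gently while watching the force.

```bash
python3 -m inch '[[[0,3,0,0,0,0,1],[0,3,0,0,0,0,1],[0,0,0,0,0,0,1],[0,0,0,0,0,0,1]]]'; python3 -m inch '[[[0,1.5,0,0,0,0,1],[0,0,0,0,0,0,1],[0,0,0,0,0,0,1]]]'; python3 d.py
```

```text
clock: 5.6
position: [0.5398, -0.2206, 0.0642]
ee_rot: [-1.571, -0.0, -2.984]
contact_force: [-0.4, 0.3, 0.5]
finger_gap: 0.0001
clock: 5.85
position: [0.5398, -0.2207, 0.0636]
ee_rot: [-1.571, 0.001, -2.984]
contact_force: [-4.0, 2.1, 17.1]
finger_gap: -0.0002
t 5.85 local mm [-90.4  -1.   63.6] F_local [-3.7  2.7 17.1] gap -0.0002
turn [-0.0002 -0.0001 -0.0005]
```

```bash
python3 -m inch '[[[0,-20,0,0,0,0,1],[0,-20,0,0,0,0,1],[0,-20,0,0,0,0,1],[-8,0,-27,0,0,0,1],[-8,0,-27,0,0,0,1],[-8,0,-27,0,0,0,1],[-7,0,-27,0,0,0,1],[0,0,0,0,0,0,1],[0,0,0,0,0,0,1]]]'; python3 d.py -61,107,78
python3 - <<'E'
from h import *
im,d=imaging.camera("top");save("t3.png",cv2.resize(im[150:310,400:560],(600,600),interpolation=2))
im,d=imaging.camera("wrist");save("w3.png",im)
from fit import *
c,s=np.cos(.158),np.sin(.158)
V=cloud("wrist",d);L=np.c_[(V[:,:2]-[.629,-.2055])@np.array([[c,-s],[s,c]]),V[:,2]]*1000
H=L[(abs(L[:,1])<17)&(L[:,0]>-105)&(L[:,0]<-75)&(L[:,2]<100)];print("leaf z",len(H),np.percentile(H[:,2],[5,50,95]) if len(H) else 0)
E
```

```text
clock: 6.6
position: [0.5535, -0.1077, 0.1228]
ee_rot: [-1.571, -0.0, -2.981]
contact_force: [-0.2, -0.6, 0.4]
finger_gap: 0.0002
t 6.6 local mm [-59.2 108.4 122.8] F_local [-0.3 -0.6  0.4] gap 0.0002
turn [0.0004 0.0024 0.0001]
tool shift mm now-axes [ 1.8 44.8  1.4] goal-axes [ 1.8 44.8  1.4]
leaf z 2438 [61.94915542 64.04070038 65.07965493]
```

View pics/w3.png

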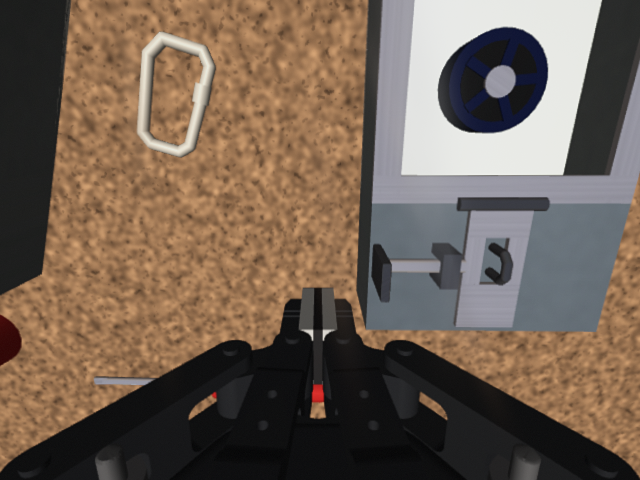

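The hasp is flat: its leaf top is at 64 mm and the staple loop shows at (500,260). The pin tab at (382,272) is still drawn, so I'll descend and push.

```bash
python3 -m inch '[[[2,22,0,0,0,0,1],[0,22,0,0,0,0,1],[0,0,0,0,0,0,1],[0,0,6,0,0,0,1],[0,0,6,0,0,0,1],[0,0,6,0,0,0,1],[0,0,6,0,0,0,1],[0,0,0,0,0,0,1],[0,0,0,0,0,0,1]]]'; python3 d.py; python3 -m inch '[[[0,0,6,0,0,0,1],[0,0,6,0,0,0,1],[0,0,6,0,0,0,1],[0,0,0,0,0,0,1],[0,0,0,0,0,0,1]]]'; python3 d.py -60,57,78
```

```text
clock: 7.45
position: [0.5553, -0.1336, 0.0792]
ee_rot: [-1.571, 0.001, -2.984]
contact_force: [0.7, 0.0, -0.7]
finger_gap: -0.0002
t 7.45 local mm [-61.5  82.6  79.2] F_local [ 0.7 -0.1 -0.7] gap -0.0002
turn [-0.0002 -0.0007 -0.0005]
clock: 7.87
position: [0.5579, -0.1514, 0.0787]
ee_rot: [-1.571, -0.0, -2.984]
contact_force: [0.4, -0.3, -1.0]
finger_gap: 0.0003
t 7.87 local mm [-61.7  64.6  78.7] F_local [ 0.4 -0.3 -1. ] gap 0.0003
turn [-0.0001 -0.0007  0.0001]
tool shift mm now-axes [-1.7  0.7  7.6] goal-axes [-1.7  0.7  7.6]
```

```bash
python3 -m inch '[[[0,0,3,0,0,0,1],[0,0,3,0,0,0,1],[0,0,0,0,0,0,1],[0,0,0,0,0,0,1]]]'; python3 d.py
python3 - <<'E'
from h import *
im,d=imaging.camera("scene");save("s4.png",cv2.resize(im[280:400,120:280],(800,600),interpolation=2))
E
```

```text
clock: 8.2
position: [0.5589, -0.157, 0.0788]
ee_rot: [-1.571, 0.0, -2.984]
contact_force: [0.6, -0.0, -0.1]
finger_gap: -0.0002
t 8.2 local mm [-61.6  58.9  78.8] F_local [ 0.6 -0.1 -0.1] gap -0.0002
turn [-0.     -0.0002 -0.    ]
```

View pics/s4.png

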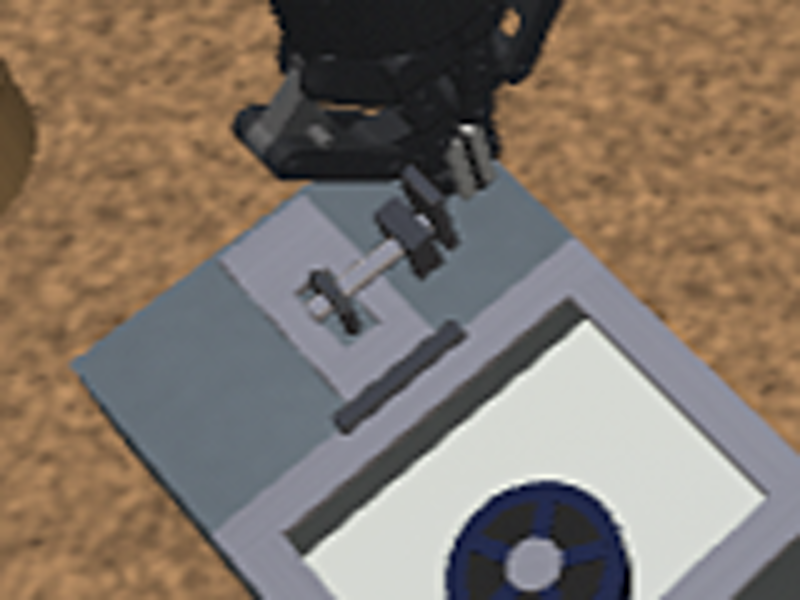

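The pin tip (315,305) is through the staple, and the tab at (435,205) still has a few mm to go. I'll keep pushing until the force rises.

```bash
for i in 1; do python3 -m inch '[[[0,0,2,0,0,0,1],[0,0,0,0,0,0,1],[0,0,0,0,0,0,1]]]'; done; python3 d.py;  python3 -m inch '[[[0,0,1.5,0,0,0,1],[0,0,0,0,0,0,1],[0,0,0,0,0,0,1]]]'; python3 d.py
```

```text
clock: 8.5
position: [0.5593, -0.1589, 0.0788]
ee_rot: [-1.571, 0.0, -2.984]
contact_force: [-0.1, -0.9, 0.4]
finger_gap: -0.0002
t 8.5 local mm [-61.5  57.   78.8] F_local [-0.2 -0.8  0.4] gap -0.0002
turn [-0.     -0.0001 -0.    ]
clock: 8.75
position: [0.5593, -0.1593, 0.0788]
ee_rot: [-1.572, -0.0, -2.983]
contact_force: [-1.9, 7.1, 2.7]
finger_gap: -0.0001
t 8.75 local mm [-61.5  56.6  78.8] F_local [-0.8  7.4  2.7] gap -0.0001
turn [0.0016 0.0006 0.0004]
```

```bash
python3 -m inch '[[[0,0,0.8,0,0,0,1],[0,0,0,0,0,0,1],[0,0,0,0,0,0,1]]]'; python3 d.py;  python3 -m inch '[[[0,0,-10,0,0,0,1],[0,0,-15,0,0,0,1],[0,0,-15,0,0,0,1],[0,-30,-10,0,0,0,1],[0,-30,0,0,0,0,1],[0,-30,0,0,0,0,1],[0,-25,0,0,0,0,1],[0,0,0,0,0,0,1],[0,0,0,0,0,0,1]]]'; python3 d.py
python3 - <<'E'
from fit import *
im,d=imaging.camera("wrist");save("w5.png",im)
c,s=np.cos(.158),np.sin(.158)
V=cloud("wrist",d);L=np.c_[(V[:,:2]-[.629,-.2055])@np.array([[c,-s],[s,c]]),V[:,2]]*1000
H=L[(abs(L[:,1])<17)&(L[:,0]>-105)&(L[:,0]<-75)&(L[:,2]<100)];print("leaf z",len(H),np.percentile(H[:,2],[5,50,95]))
G=L[(L[:,2]>86)&(L[:,2]<105)&(L[:,1]>20)&(L[:,1]<90)&(abs(L[:,0]+60)<15)];print("tab",G.min(0),G.max(0))
im,d=imaging.camera("top");save("t5.png",cv2.resize(im[130:350,150:570],(798,418),interpolation=2))
P=imaging.camera_params("top")
for t in("carabiner","nozzle","tape_roll","screwdriver","carton","tin","luggage_wheel"):
    for o in imaging.spot_point(t,"top")[:1]: print(t,(np.array(o["xy"])*[640,480]).round())
E
```

```text
clock: 9.0
position: [0.5594, -0.1594, 0.0787]
ee_rot: [-1.573, -0.001, -2.983]
contact_force: [-3.2, 10.9, 4.0]
finger_gap: 0.0001
t 9.0 local mm [-61.5  56.5  78.7] F_local [-1.5 11.3  4. ] gap 0.0001
turn [0.0027 0.0011 0.0007]
clock: 9.75
position: [0.5521, -0.1114, 0.1948]
ee_rot: [-1.57, 0.002, -2.983]
contact_force: [1.2, 0.7, -0.3]
finger_gap: -0.0
t 9.75 local mm [-61.1 105.  194.8] F_local [ 1.3  0.5 -0.3] gap -0.0
turn [-0.0007  0.0002 -0.002 ]
leaf z 1424 [61.70847297 63.00198147 64.09680659]
tab [-72.8388451   37.70458729  86.07728183] [-49.79461487  43.0095122   97.34744257]
carabiner [373. 202.]
nozzle [309. 292.]
screwdriver [392. 298.]
carton [183. 227.]
tin [305. 190.]
```

View pics/w5.png

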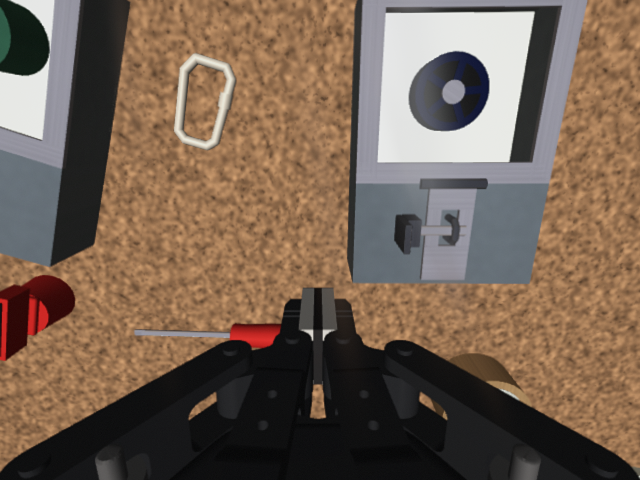

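View pics/t5.png

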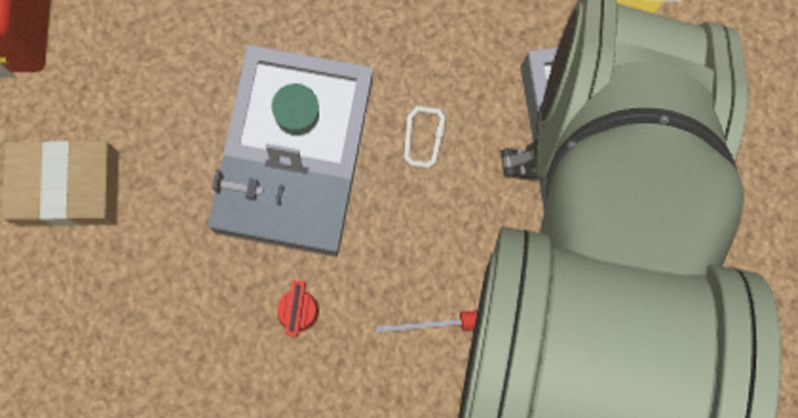

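The wrist view shows the pin through the loop (462,230) and the tab up against its guide (408,232), with the outer face measured at 43 mm, which is home. The left box and the visible bystanders haven't moved, so I'm handing in.

```bash
python3 -c "
from cell import robot
print(robot.hand_in())"
```

```text
the job is handed in; nothing more can be done
None
```

The job is done and handed in: the wheel was in the right box, so I locked that one. I swung its hasp down flat first, then pushed its pin home through the staple.

- **Hasp:** I pressed it down to about 17 N against the ledge. Depth then put the leaf top at about 63–64 mm, against 64 mm expected.
- **Pin:** I pushed it to its stop, with about 11 N at the end. The tab's outer face measured 43.0 mm, which is fully home, and the wrist picture shows the pin through the loop.
- **Surroundings:** In the last top view, the left box, tin, carabiner, nozzle and carton match the first one. The arm hid the wheel, the tape roll and part of the screwdriver there. The last wrist picture shows the wheel still in its bay, with part of the tape roll and the screwdriver in view. I didn't measure the positions of those three again.
- **Finish:** The last move ended at about 10 s on the clock. The gripper was clear, about 0.19 m above the counter. None of the checks I ran failed or disagreed.

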